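# Load a caster plate into the marking station and hold the run lever

### The arm

A 6-joint arm with a two-finger parallel gripper is mounted at the origin on a cart in front of the work surface, level with it; the furniture and walls round the work are solid. World frame = base frame: x ahead of the robot, y to its left, z up, the work surface at z = 0. Lengths are in m, angles in rad, forces in N, time in s.
With the tool pointing down it reaches from about 0.275 to 0.825 m from the base axis. Payload 4.9 kg.
Tool frame: the origin (TCP) lies midway between the tips of the shut fingers; the grasp point (between the pads) lies 19 mm behind it (grip_point_offset is the distance from the TCP to the grasp point, in m); z points along the fingers, x is the direction in which the jaws open and shut, and the axes are right-handed (so a half turn about z gives the same grasp; the last joint's range is limited). The gripper opens to 85 mm and grips with 20 to 120 N. Pads are 22 mm wide; open, the fingers measure 114 mm over their backs; the gripper's body (76 mm by 85 mm) begins 54 mm behind the grasp point. The pads swing forward as they close: fully open they stand 13 mm farther back than shut.
Start: joints at [-1.431, 0.326, -0.193, 1.052, 0, 1.437], TCP at [0.149, -0.53, 0.231] pointing down, gripper open.
Joint ranges: [-2.65, 2.65], [-0.97, 1.79], [-1.3, 1.35], [-1.93, 2.1], [-1.47, 1.37], [-3.14, 3.14]. Speed limits (rad/s): [2.57, 2.57, 3.14, 3.14, 3.14, 3.14].

### API

Orientations are given as a rotation vector (axis times angle).
In Python, from cell import * gives the robot as it stands. Calls block until the motion is done:
- movep(position, orientation): joint-space move of the TCP to a pose.
- move_l(position, velocity=0.15, rot=None, until_force=None): straight line of the TCP; rot=None keeps the orientation; velocity is the mean speed in m/s. With until_force (N) it stops when the force on the tool has changed by that much, and returns True; else False.
- set_joints(angles): joint-space move.
- let_go() and grab(newtons=None): open the fingers fully, or close them until they stop; newtons is the grip in N (None keeps the last).
- sleep(seconds).
- ik(position, orientation): joint angles nearest the present ones, or None.
- get_state(): the state.
- grab_frame(name): name is "side" or "top" or "wrist"; returns a dict with "img" (420x560x3 uint8, red, green, blue), "fx", "fy", "cx", "cy" (pixels), "cam_to_world" (4x4, takes a point from camera to world coordinates); the wrist camera has in their place "T_tool_cam" (4x4, takes a point from camera to tool coordinates, whose origin is the TCP and whose axes are the tool frame's). Camera axes: x right, y down, z forward; pixel columns grow to the right and rows downward; lengths in m; the calibration is good to about 2 mm. A picture is of the moment at which its call begins: read the wrist's pose just before it. There is no depth.
A pose or a line that the arm cannot do raises MotionError and nothing moves.
- sign_off(): hands the job in, once; it reports no verdict.
Trained networks look in the newest picture that a camera, given by its name, has taken for a name from the list of things; names that differ only in an ending like _2 or _b are one class to them, and where a whole thing is asked for, a point or a joint stands for the part that bears it (a point fixed in the world has none). Each returns a list of dicts, best first, with "score" (0 to 1); they miss things now and then, are a little off and sometimes report something else, mostly with a low value. They report only what shows in the picture. A call takes as long as a camera call.
- spot_in(camera, name): "centre" ([column, row] in pixels, amid what is visible of it).
- silhouettes(camera, name): "mask" (420x560 bool, what is visible of it) and "centre" ([column, row] in pixels, amid what is visible of it).
- tip_of(camera, name): "centre" ([column, row] in pixels: a listed point, or the origin of a listed thing).
The state is a dict: "clock": time; "q": joint angles; "joint_velocities": joint speeds; "tau": joint torques, N m; "position": TCP position; "eef_rot": TCP orientation; "contact_force": force on the tool from outside, world axes, zero at the start; "wrist_torque": the same for the moment, N m; "finger_gap": opening from 0.0 (shut) to 1.0 (fully open).
Only numpy, scipy, OpenCV 4.12 (cv2) and the standard library are available. Lean on these libraries where they do the work, as an engineer would, in place of code of your own. Each camera call takes 0.05 s, during which the arm holds its last target.

### The job

Pick up the long caster mounting plate, seat it flat and square at the bottom of the pocket of the marking station, and let go of it. Then press the station's spring-loaded run lever half-way down, to the middle tick where the lever lies level, keep it there for at least two seconds, and finish the program while still holding it there with the fingers. Never push it on down to its lower stop (that trips the station), and leave the square plate where it lies.

Things in the scene. Friction and masses are not known exactly. Their poses are not given: they have to be found in the camera images.
- long_plate: The part to load: plain steel caster mounting plate, 84 (its x) x 56 (y) x 8 mm, about 0.22 kg, with an upright steel block in the middle, 40 (x) x 20 (y) mm, its top 36 mm above the underside; grip it by this block across the 20 mm. Lies flat on the bench; fits either way round (half turn). Origin: centre of the underside, z up.
- square_plate: A similar steel plate that does not fit and must be left alone: 68 x 68 x 8 mm with the same 40 x 20 x 28 mm block (long side along its x). Loose on the bench, left of the table, as the long plate; the two may lie in either order. Origin: centre of the underside.
- station: The fixed marking station, turned up to 0.25 rad: dark base plate 165 x 240 x 10 mm; on its left (+y) an aluminium nest block 115 x 88 mm, top 28 mm up, and behind it a grey marking head 72 mm high (stylus tip 49 mm behind the pocket's centre); on its right the run lever. Origin: on the table top, mid-width, 65 mm behind its front edge; x away from the robot, y left, z up.
- nest (a point): Centre of the pocket's floor in the nest block, 20 mm above the table; axes as the station's. The pocket is 88 (x) x 60 (y) mm and 8 mm deep with a 3 mm bevel round its mouth, so a seated long plate lies flush with the block's top, with 2 mm of play on each side; its long side runs along x.
- lever_pad (a point): Centre of the upper face of the run lever's black ribbed pad (52 x 40 mm), to be pressed from above; 96 mm from the pivot axis, towards the robot. Height above the table: 95 mm at rest, 71 mm half-way, 47 mm at the stop; in plan it stays within 5 mm. A thin index plate with three black ticks (rest, half-way, stop) stands 34 mm to its right (-y), 102 mm high.
- run_lever (a joint): Angle of the run lever in rad: 0 at rest (raised 0.25 rad above level), grows as the pad is pressed down; 0.25 is half-way (lever level), 0.5 the lower stop. A spring returns it: pressing at the pad centre takes about 2 N to start, 6 N at half-way, 9 N at the stop.

How it is judged:
By the outcome, as a careful person would: the job done as asked, in the order asked, and still so for the second after the job is handed in, while the arm keeps its last pose, push and grip.
It also fails if it takes over 61 s, if anything falls off the work surface, if the arm or the gripper's body presses on something with over 40 N, if the wrist force passes 120 N, or if a joint passes its speed limit or range.

## Working session

There is one attempt and no reset: what is moved stays moved. The work goes in short steps, each a Python script; the robot and the scene stay as the last script left them, time stands still between calls to the robot, and variables do not carry over. Pictures are saved under pics/ and viewed, and the job is handed in when it is done.

```bash
ls; mkdir -p pics; python3 - <<'E'
from cell import *
import cv2,numpy as np
s=get_state();print({k:np.round(v,3) for k,v in s.items()})
for c in("top","side"):
    f=grab_frame(c);cv2.imwrite(f"pics/{c}0.png",f["img"][:,:,::-1])
    print(c,f["fx"],f["fy"],f["cx"],f["cy"],np.round(f["cam_to_world"],4).tolist())
    for n in("long_plate","square_plate","station","nest","lever_pad"):
        print(n,"tip",[(np.round(d["centre"],1).tolist(),round(d["score"],2)) for d in tip_of(c,n)][:3])
    for n in("long_plate","square_plate"):
        print(n,"sil",[(np.round(d["centre"],1).tolist(),int(d["mask"].sum()),round(d["score"],2)) for d in silhouettes(c,n)][:3])
f=grab_frame("wrist");cv2.imwrite("pics/wrist0.png",f["img"][:,:,::-1])
print(f["fx"],f["fy"],f["cx"],f["cy"],f["T_tool_cam"])
E
```

```text
pics
{'clock': np.float64(0.0), 'q': array([-1.431,  0.327, -0.194,  1.052, -0.   ,  1.437]), 'joint_velocities': array([-0.001,  0.002, -0.   , -0.001, -0.001,  0.001]), 'tau': array([ 1.0000e-03, -4.4340e+01,  2.6244e+01,  1.5000e-02,  0.0000e+00,
        0.0000e+00]), 'position': array([ 0.149, -0.529,  0.231]), 'eef_rot': array([-2.503e+00,  1.897e+00,  2.000e-03]), 'contact_force': array([-0.153,  0.594, -1.061]), 'wrist_torque': array([-0.019,  0.014,  0.026]), 'finger_gap': np.float64(1.004)}
top 476.63479540142123 476.63479540142123 285.86349191047265 211.09014367531853 [[-0.004, -0.9963, 0.086, 0.4883], [-0.9998, 0.0025, -0.0178, 0.1683], [0.0176, -0.0861, -0.9961, 1.2827], [0.0, 0.0, 0.0, 1.0]]
long_plate tip [([266.4, 250.5], 0.61)]
square_plate tip [([180.4, 241.7], 0.61), ([339.6, 204.3], 0.22)]
station tip [([355.6, 199.1], 0.95)]
nest tip [([337.6, 203.2], 0.83)]
lever_pad tip [([385.7, 209.8], 0.64)]
long_plate sil [([268.0, 247.9], 636, 0.96), ([357.4, 194.8], 5420, 0.69)]
square_plate sil [([179.1, 241.2], 676, 0.81)]
side 516.6345718224943 516.6345718224943 281.1367246051848 205.77068746327808 [[0.9938, -0.0768, 0.08, 0.5255], [-0.1104, -0.6186, 0.7779, -0.7172], [-0.0103, -0.782, -0.6232, 0.7805], [0.0, 0.0, 0.0, 1.0]]
long_plate tip [([226.7, 224.6], 0.9)]
square_plate tip [([232.4, 169.4], 0.69)]
station tip [([294.2, 300.8], 0.73)]
nest tip [([286.2, 274.3], 0.58)]
lever_pad tip [([287.3, 296.6], 0.92)]
long_plate sil [([224.1, 223.0], 732, 0.71)]
square_plate sil [([234.7, 168.0], 487, 0.81)]
311.97971497497224 311.97971497497224 279.15593449294136 212.2119180460315 [[ 9.99999919e-01 -3.37087491e-04  2.22105810e-04 -3.01083290e-04]
 [ 2.52736549e-04  9.51820247e-01  3.06656411e-01 -7.95207282e-02]
 [-3.14774847e-04 -3.06656330e-01  9.51820254e-01 -1.42849360e-01]
 [ 0.00000000e+00  0.00000000e+00  0.00000000e+00  1.00000000e+00]]
```

View pics/top0.png

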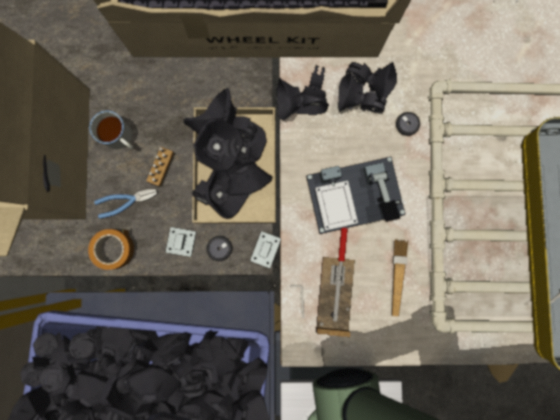

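View pics/side0.png

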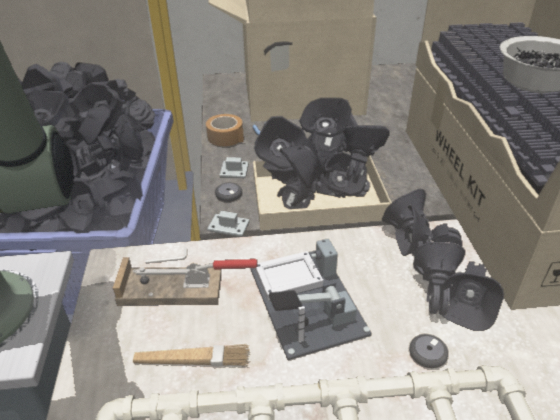

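The top view shows the long plate at about (266,249), the square plate at (180,241), the nest pocket at (337,203) and the lever pad at (388,211). The box with casters stands just behind the long plate. I'll triangulate next.

```bash
cat > h.py <<'E'
from cell import *
import cv2,numpy as np
from scipy.spatial.transform import Rotation as R
def ray(f,uv,T=None):
    T=f["cam_to_world"] if T is None else T
    d=np.array([(uv[0]-f["cx"])/f["fx"],(uv[1]-f["cy"])/f["fy"],1.])
    return T[:3,3],T[:3,:3]@d
def atz(f,uv,z,T=None):
    o,d=ray(f,uv,T); return o+d*(z-o[2])/d[2]
def proj(f,p,T=None):
    T=f["cam_to_world"] if T is None else T
    c=T[:3,:3].T@(np.asarray(p)-T[:3,3]); return np.array([f["fx"]*c[0]/c[2]+f["cx"],f["fy"]*c[1]/c[2]+f["cy"]])
def tri(rs):
    A=0;b=0
    for o,d in rs:
        d=d/np.linalg.norm(d);P=np.eye(3)-np.outer(d,d);A=A+P;b=b+P@o
    return np.linalg.solve(A,b)
def down(jx):  # tool down, jaw (tool x) direction at world yaw jx
    x=np.array([np.cos(jx),np.sin(jx),0]);z=np.array([0,0,-1.]);return R.from_matrix(np.c_[x,np.cross(z,x),z]).as_rotvec()
def wT():
    s=get_state();T=np.eye(4);T[:3,:3]=R.from_rotvec(s["eef_rot"]).as_matrix();T[:3,3]=s["position"];return T
def wrist():
    T=wT();f=grab_frame("wrist");f["cam_to_world"]=T@f["T_tool_cam"];return f
def save(f,n,sc=1):
    im=f["img"][:,:,::-1];cv2.imwrite(f"pics/{n}.png",im)
E
python3 - <<'E'
from h import *
t=grab_frame("top");s=grab_frame("side")
for n in("long_plate","square_plate","station","nest","lever_pad"):
    a=tip_of("top",n)[0]["centre"];b=tip_of("side",n)[0]["centre"]
    p=tri([ray(t,a),ray(s,b)]);print(n,np.round(p,4),"res",np.round(proj(t,p)-a,1),np.round(proj(s,p)-b,1))
def up(f,x0,y0,w,h,k,n):
    c=f["img"][y0:y0+h,x0:x0+w,::-1];cv2.imwrite(f"pics/{n}.png",cv2.resize(c,None,fx=k,fy=k,interpolation=cv2.INTER_CUBIC))
up(t,150,140,270,180,2.9,"topz");up(s,190,130,200,240,2.5,"sidez")
E
```

```text
long_plate [ 0.4937  0.1972 -0.0032] res [0.1 2. ] [ 2.3 -0.3]
square_plate [ 0.5214  0.4247 -0.0054] res [0.  1.1] [ 1.1 -0.1]
station [ 0.6243 -0.0504  0.0045] res [ 0.  -0.3] [-0.5  0.1]
nest [0.6144 0.0123 0.0177] res [-0.   0.2] [ 0.2 -0. ]
lever_pad [ 0.5944 -0.1084  0.0903] res [ 0.  -0.4] [-0.6  0.1]
```

View pics/topz.png

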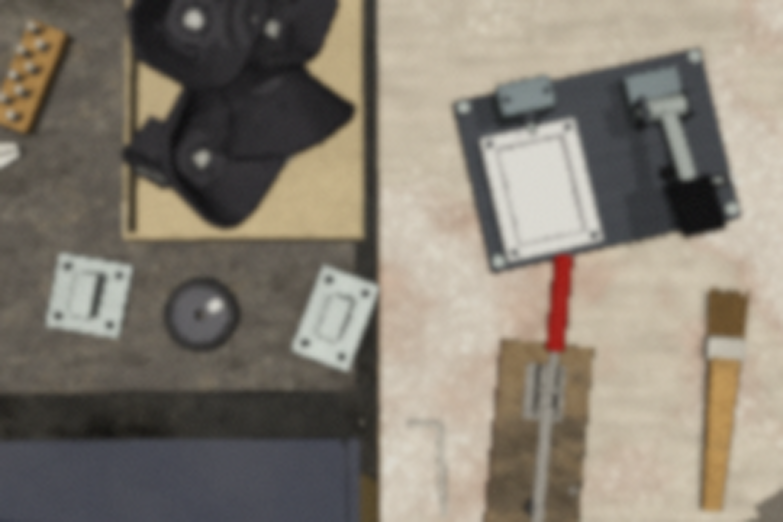

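View pics/sidez.png

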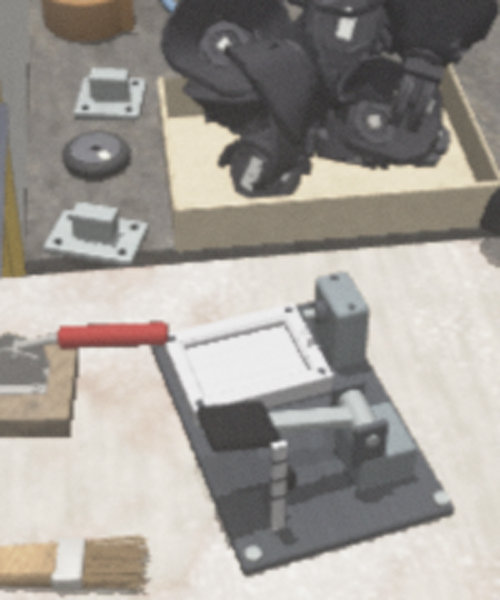

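```bash
python3 - <<'E'
from h import *
movep([0.485,0.197,0.17],down(1.19))
print(get_state()["clock"],get_state()["q"].round(3))
f=wrist();save(f,"w1")
m=silhouettes("wrist","long_plate");print([(d["score"],d["centre"],d["mask"].sum()) for d in m])
print(tip_of("wrist","long_plate"))
if m: cv2.imwrite("pics/m1.png",m[0]["mask"].astype(np.uint8)*255)
E
```

```text
4.275 [ 0.243  0.328 -0.356  0.886 -0.     0.626]
[(0.94, [286.7, 200.2], np.int64(4428))]
[{'centre': [286.3, 202.1], 'score': 0.62}]
```

View pics/w1.png

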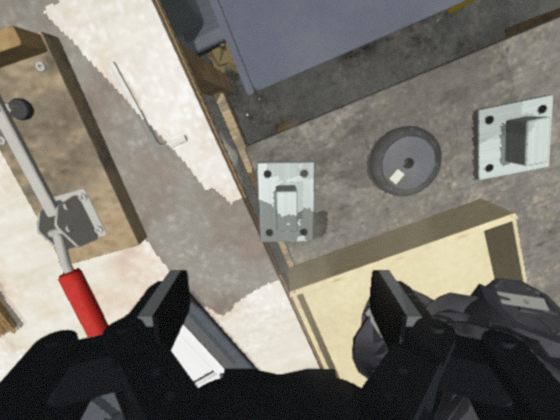

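The wrist view shows the long plate at about (286,202), nearly square to the image. The box edge is close in front of it, and the square plate is at (514,138). Next I fit the outline and check the bench height from the known 84x56 size.

```bash
python3 - <<'E'
from h import *
f=wrist();m=silhouettes("wrist","long_plate")[0]["mask"].astype(np.uint8)
c=max(cv2.findContours(m,0,2)[0],key=cv2.contourArea)
box=cv2.boxPoints(cv2.minAreaRect(c.astype(np.float32)));print(box.round(1).tolist())
for z in(0.008,0.0,-0.008):
    P=np.array([atz(f,p[0],z)[:2] for p in c],np.float32)
    r=cv2.minAreaRect(P);b=cv2.boxPoints(r);e=[b[1]-b[0],b[2]-b[1]];e=max(e,key=np.linalg.norm)
    print(z,r,"yaw",np.arctan2(e[1],e[0]),np.sort(r[1]))
im=f["img"][140:260,240:340,::-1];cv2.imwrite("pics/w1z.png",cv2.resize(im,None,fx=5,fy=5,interpolation=cv2.INTER_CUBIC))
E
```

```text
[[258.0, 162.0], [313.0, 162.0], [313.0, 241.0], [258.0, 241.0]]
0.008 ((0.49784818291664124, 0.19963142275810242), (0.0557858981192112, 0.08434407413005829), 69.14742279052734) yaw -0.3639461 [0.0557859  0.08434407]
0.0 ((0.5000618696212769, 0.19893205165863037), (0.057249829173088074, 0.08655738085508347), 69.14740753173828) yaw -0.36394662 [0.05724983 0.08655738]
-0.008 ((0.5022755861282349, 0.19823268055915833), (0.058713722974061966, 0.08877070993185043), 69.14741516113281) yaw -0.3639463 [0.05871372 0.08877071]
```

View pics/w1z.png

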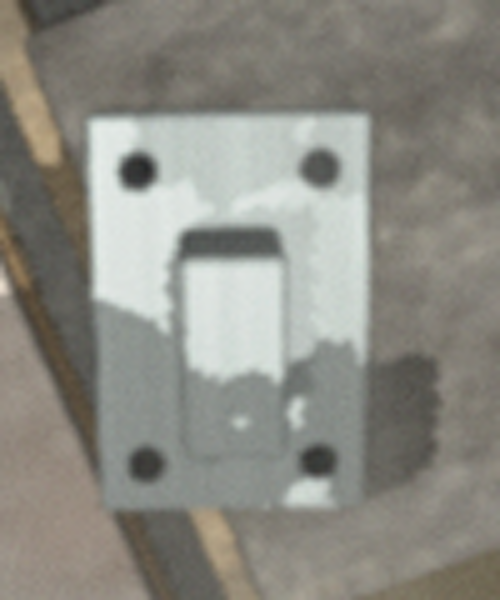

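```bash
python3 - <<'E'
from h import *
f=wrist();print(atz(f,(286.8,211),.036))
movep([0.60,-0.04,0.235],down(0.2+np.pi/2))
print(get_state()["clock"],get_state()["q"].round(3))
f=wrist();save(f,"w2")
for n,z in(("nest",.02),("lever_pad",.095),("station",0.)):
    for d in tip_of("wrist",n)[:2]: print(n,d["score"],np.round(d["centre"],1),atz(f,d["centre"],z).round(4))
E
```

```text
[0.49740606 0.20017397 0.036     ]
5.6333 [-0.188  0.42  -0.045  1.107  0.    -0.388]
nest 0.85 [320.4 201.3] [0.6128 0.0139 0.02  ]
lever_pad 0.58 [197.  179.2] [ 0.5961 -0.1166  0.095 ]
station 0.65 [267.6 197.1] [ 0.6256 -0.0483  0.    ]
```

View pics/w2.png

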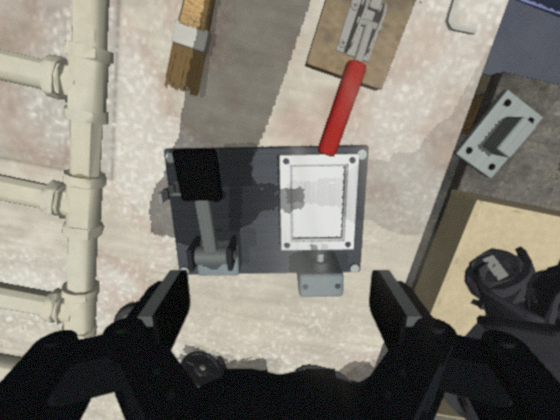

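The station sits level in the wrist view. The nest block spans about (279,154) to (356,250) and the pad is at about (198,175). The trowel's red handle ends just in front of the nest, at (328,152). I'll refine the pocket pose from the block outline.

```bash
python3 - <<'E'
from h import *
f=wrist()
im=f["img"];cv2.imwrite("pics/w2z.png",cv2.resize(im[135:305,155:375,::-1],None,fx=3.5,fy=3.5,interpolation=cv2.INTER_CUBIC))
h=cv2.cvtColor(im,cv2.COLOR_RGB2HSV)
w=((h[:,:,1]<40)&(h[:,:,2]>150)).astype(np.uint8);w[:, :265]=0;w[:,372:]=0;w[:140]=0;w[258:]=0
w=cv2.morphologyEx(w,cv2.MORPH_OPEN,np.ones((3,3)))
c=max(cv2.findContours(w,0,1)[0],key=cv2.contourArea)
P=np.array([atz(f,p[0],.028)[:2] for p in c],np.float32);r=cv2.minAreaRect(P);b=cv2.boxPoints(r)
print(cv2.boundingRect(c),r);e=max([b[1]-b[0],b[2]-b[1]],key=np.linalg.norm);print("yaw",np.arctan2(e[1],e[0]))
# line fits to the long sides
hull=c[:,0,:]
xs=hull[:,0];ys=hull[:,1];mid=xs.mean()
for side in(0,1):
    L=[]
    for y in range(165,240):
        row=xs[ys==y]
        if len(row): L.append((row.min() if side==0 else row.max(),y))
    W=np.array([atz(f,p,.028)[:2] for p in L],np.float32)
    v=cv2.fitLine(W,cv2.DIST_HUBER,0,.01,.01).ravel();print("side",side,np.arctan(v[1]/v[0]),v[2:])
E
```

```text
(279, 150, 87, 100) ((0.6117773652076721, 0.012819148600101471), (0.11950988322496414, 0.09569431841373444), 11.542892456054688)
yaw 0.20146145
side 0 0.19199865 [ 0.61942154 -0.03078352]
side 1 0.2175276 [0.60422397 0.05278976]
```

View pics/w2z.png

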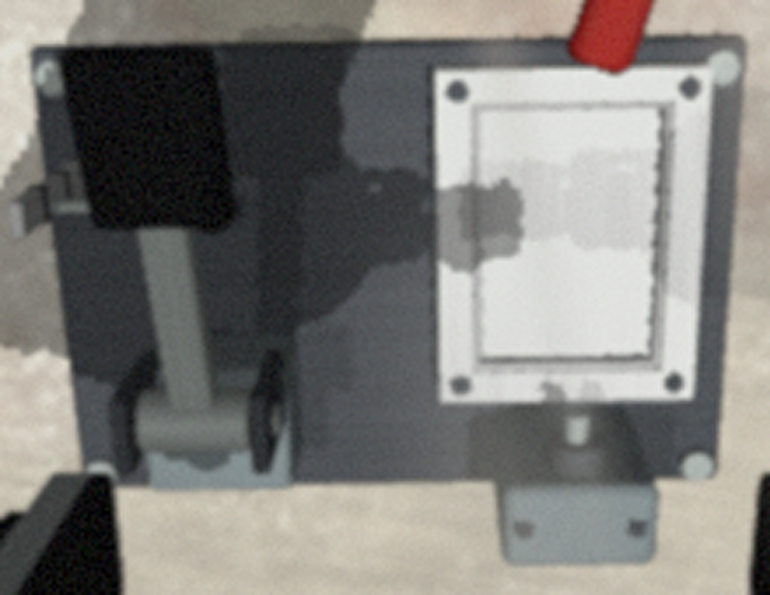

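```bash
python3 - <<'E'
from h import *
f=wrist()
def fit(zoom,size,z,n):
    px=np.array(zoom)/3.5+[155-.36,135-.36]
    W=np.array([atz(f,p,z)[:2] for p in px])
    sx,sy=size
    # TL: front(-x), right(-y); TR: front,left; BR: back,left; BL: back,right
    M=np.array([[-sx,-sy],[-sx,sy],[sx,sy],[sx,-sy]])/2
    c=W.mean(0);d=W-c
    th=np.arctan2((M[:,0]*d[:,1]-M[:,1]*d[:,0]).sum(),(M*d).sum())
    Rm=np.array([[np.cos(th),-np.sin(th)],[np.sin(th),np.cos(th)]])
    print(n,c.round(4),"yaw",th.round(4),"resid mm",((d-M@Rm.T)*1e3).round(1).tolist());return c,th
fit([(434,67),(714,66),(694,400),(440,403)],(.115,.088),.028,"block")
fit([(35,47),(746,37),(716,480),(85,487)],(.165,.240),.010,"base")
fit([(472,104),(674,103),(660,368),(476,362)],(.091,.063),.027,"mouth")
E
```

```text
block [0.6147 0.0103] yaw 0.2154 resid mm [[-0.8, -0.8], [-0.1, 0.2], [0.4, 0.7], [0.5, -0.1]]
base [ 0.6442 -0.044 ] yaw 0.2137 resid mm [[0.3, 2.4], [0.8, -1.9], [-0.4, -1.2], [-0.7, 0.7]]
mouth [0.6139 0.0103] yaw 0.2096 resid mm [[0.3, -1.4], [0.1, 0.5], [1.0, 1.2], [-1.5, -0.2]]
```

```bash
python3 - <<'E'
from h import *
g=down(-0.364+np.pi/2)
movep([0.4976,0.200,0.11],g)
print("hit",move_l([0.4976,0.200,0.012],0.1,until_force=8))
s=get_state();print(s["clock"],s["position"],s["contact_force"])
grab(60)
s=get_state();print(s["clock"],s["position"],s["contact_force"],s["finger_gap"])
move_l([0.4976,0.200,0.10],0.1)
s=get_state();print(s["clock"],s["contact_force"],s["finger_gap"])
f=wrist();save(f,"w3");print(tip_of("wrist","long_plate"))
save(grab_frame("side"),"s3")
E
```

```text
hit False
8.1833 [0.49819427 0.20011491 0.01256022] [-0.2441799   1.46667208 -0.46937347]
8.8 [0.49787489 0.20006178 0.01233265] [-0.05648587  0.77495902  3.19945154] 0.22422694986446431
9.8333 [-0.45524303  0.17963356 -2.38480684] 0.2223796835728288
[{'centre': [278.8, 265.4], 'score': 0.66}]
```

View pics/w3.png

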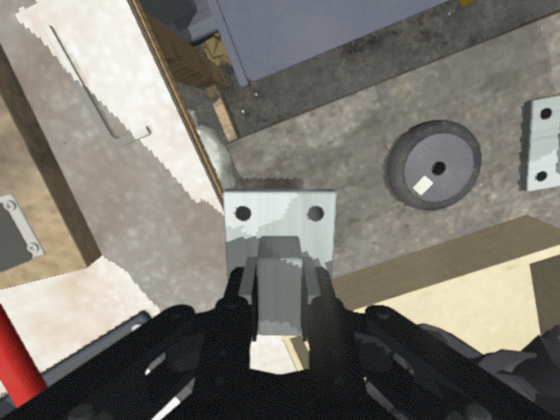

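View pics/s3.png

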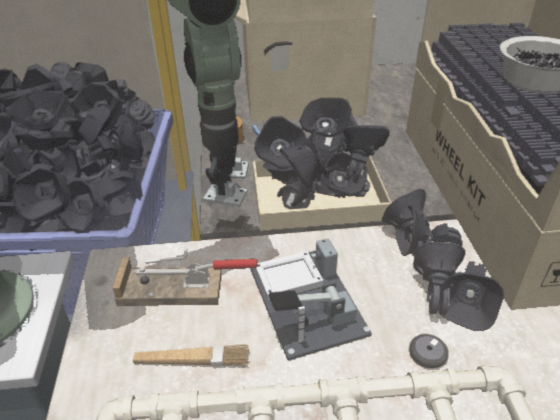

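The plate is in the jaws and square to the tool, with its near edge running from (224,192) to (336,191). I'll work out the in-hand offset from that edge.

```bash
python3 - <<'E'
from h import *
f=wrist();T=f["T_tool_cam"]
for uv in((224,193),(336,191)): print(atz(f,uv,0.0043,T).round(4))
im=f["img"][180:350,210:350,::-1];cv2.imwrite("pics/w3z.png",cv2.resize(im,None,fx=3.5,fy=3.5,interpolation=cv2.INTER_CUBIC))
E
```

```text
[-0.026  -0.0402  0.0043]
[ 0.0284 -0.0412  0.0043]
```

View pics/w3z.png

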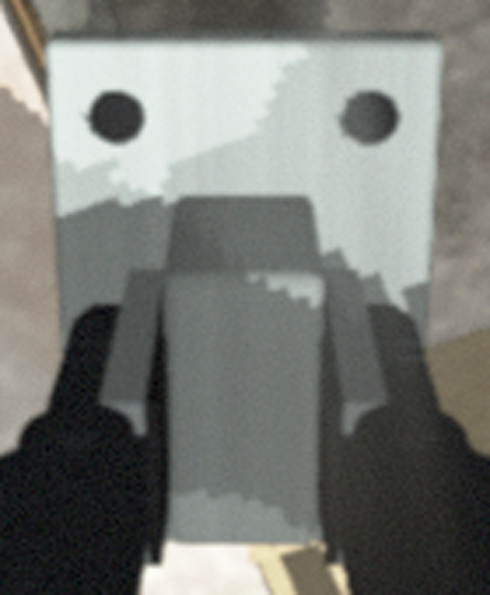

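```bash
python3 - <<'E'
from h import *
g=down(0.214+np.pi/2)
move_l([0.4976,0.200,0.13],0.15)
movep([0.614,0.0108,0.12],g)
move_l([0.614,0.0108,0.05],0.1)
s=get_state();print(s["clock"],s["position"],s["contact_force"],s["finger_gap"])
f=wrist();save(f,"w4");print(tip_of("wrist","long_plate"),tip_of("wrist","nest"))
im=f["img"];cv2.imwrite("pics/w4z.png",cv2.resize(im[150:350,180:380,::-1],None,fx=3,fy=3,interpolation=cv2.INTER_CUBIC))
t=grab_frame("top");cv2.imwrite("pics/t4z.png",cv2.resize(t["img"][140:250,280:440,::-1],None,fx=5,fy=5,interpolation=cv2.INTER_CUBIC))
t=grab_frame("side");cv2.imwrite("pics/s4z.png",cv2.resize(t["img"][200:370,190:390,::-1],None,fx=3.5,fy=3.5,interpolation=cv2.INTER_CUBIC))
E
```

```text
12.125 [0.61452547 0.01093469 0.05058032] [ 0.26871994 -0.89942309 -2.20750571] 0.22267997253390587
[{'centre': [278.4, 259.9], 'score': 0.96}] []
```

View pics/w4z.png

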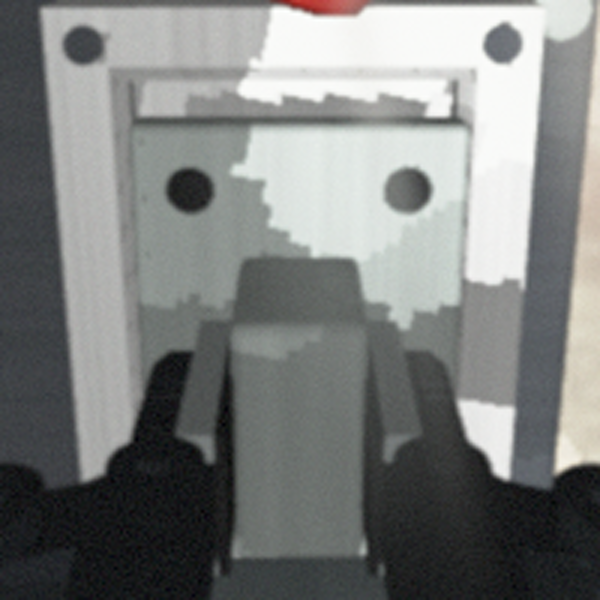

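View pics/s4z.png

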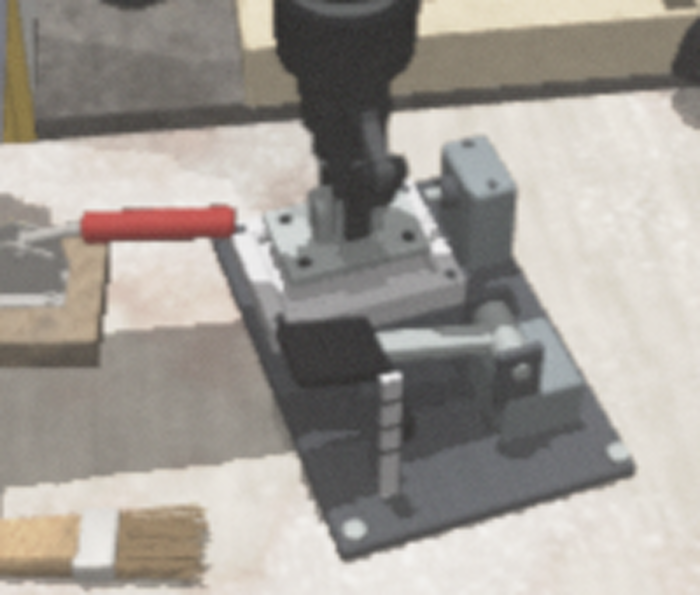

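The plate hangs over the pocket, square with it. Its near edge is at zoom (133–468, 120), inside the block edge at (40–545, 7). I'll compute the relative offset from this single image, so calibration bias mostly cancels.

```bash
python3 - <<'E'
from h import *
f=wrist()
def px(p): return np.array(p)/3.+[180-.33,150-.33]
s=get_state();c,sn=np.cos(.214),np.sin(.214)
def st(p,z):
    w=atz(f,px(p),z)[:2]-s["position"][:2];return np.round(1e3*np.array([c*w[0]+sn*w[1],-sn*w[0]+c*w[1]]),1)
print("block corners R,L",st((40,8),.028),st((545,5),.028), "block sides lower",st((82,480),.028),st((512,480),.028))
print("pocket mouth R,L front",st((108,68),.028),st((477,68),.028),"side lower",st((140,480),.028))
for z in(.046,.043): print("plate R,L",z,st((134,122),z),st((467,122),z),"sides lower",st((140,360),z),st((458,375),z))
E
```

```text
block corners R,L [-57.1 -45. ] [-57.6  43.3] block sides lower [ 39.4 -44.5] [39.4 44.3]
pocket mouth R,L front [-46.5 -33.7] [-46.5  32.1] side lower [ 39.4 -32.5]
plate R,L 0.046 [-41.  -26.4] [-41.   27.6] sides lower [  2.  -27.6] [ 5.  28.5]
plate R,L 0.043 [-40.3 -26.9] [-40.3  28.1] sides lower [  3.6 -28.2] [ 6.7 29.1]
```

```bash
python3 - <<'E'
from h import *
move_l([0.6133,0.0100,0.044],0.05)
print(move_l([0.6133,0.0100,0.0315],0.03,until_force=10))
s=get_state();print(s["clock"],s["position"],s["contact_force"],s["finger_gap"])
f=wrist();im=f["img"];cv2.imwrite("pics/w5z.png",cv2.resize(im[150:350,180:380,::-1],None,fx=3,fy=3,interpolation=cv2.INTER_CUBIC))
t=grab_frame("side");cv2.imwrite("pics/s5z.png",cv2.resize(t["img"][200:370,190:390,::-1],None,fx=3.5,fy=3.5,interpolation=cv2.INTER_CUBIC))
E
```

```text
True
13.1167 [0.61341136 0.009981   0.03248316] [-0.65501309 -0.01471262  4.41833416] 0.22209771401677572
```

View pics/w5z.png

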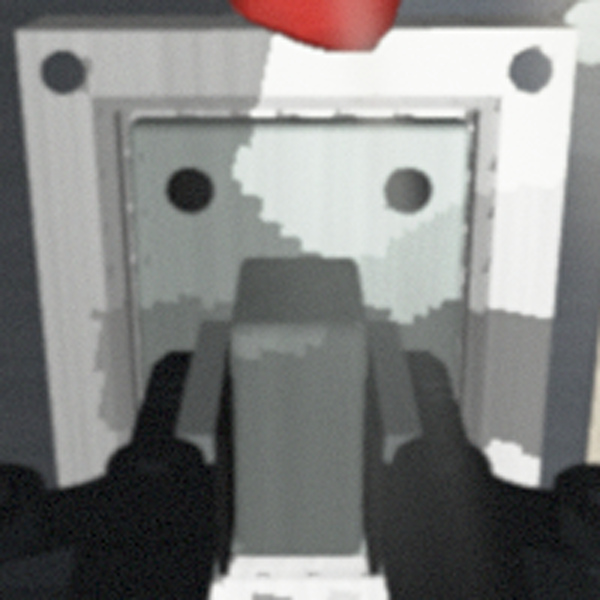

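View pics/s5z.png

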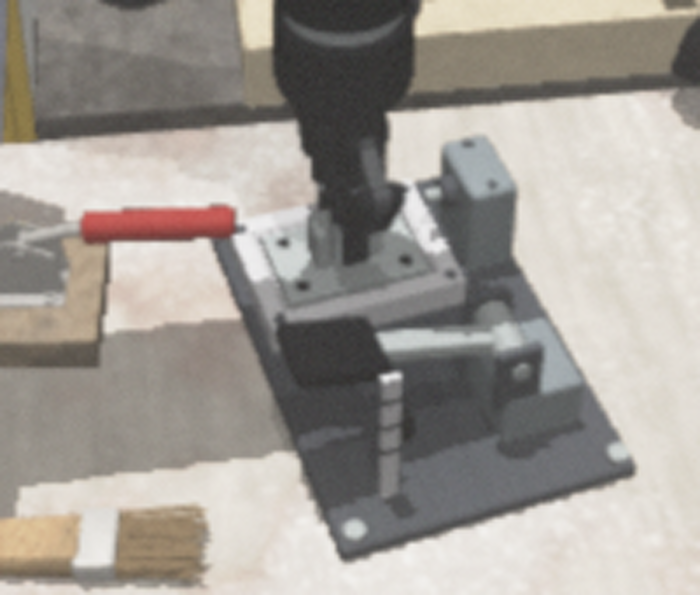

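The plate has dropped into the pocket with even gaps all round, and the side view shows it flush. The TCP is at z 0.0325, where contact was expected (0.0323). Releasing and checking.

```bash
python3 - <<'E'
from h import *
let_go()
move_l([0.6133,0.0100,0.12],0.12)
c,s_=np.cos(.214),np.sin(.214)
movep([0.58,-0.045,0.20],down(0.214+np.pi/2))
s=get_state();print(s["clock"],s["position"],s["contact_force"],s["finger_gap"])
f=wrist();im=f["img"];save(f,"w6");cv2.imwrite("pics/w6z.png",cv2.resize(im[120:320,140:400,::-1],None,fx=3,fy=3,interpolation=cv2.INTER_CUBIC))
for n,z in(("nest",.02),("lever_pad",.095),("long_plate",0.02)):
    for d in tip_of("wrist",n)[:2]: print(n,d["score"],np.round(d["centre"],1),atz(f,d["centre"],z).round(4))
m=silhouettes("wrist","lever_pad");print([(d["score"],d["centre"],d["mask"].sum()) for d in m][:2])
t=grab_frame("side");cv2.imwrite("pics/s6z.png",cv2.resize(t["img"][200:370,190:390,::-1],None,fx=3.5,fy=3.5,interpolation=cv2.INTER_CUBIC))
E
```

```text
15.25 [ 0.5798553  -0.04544978  0.19998319] [ 0.64225814 -0.16922124 -0.01810519] 1.0015729641619442
nest 0.15 [192.8 212.8] [ 0.626  -0.1313  0.02  ]
lever_pad 0.73 [193.2 212.1] [ 0.597  -0.1148  0.095 ]
long_plate 0.6 [324.2 228.2] [0.6132 0.0129 0.02  ]
[(0.58, [199.3, 223.0], np.int64(4085))]
```

View pics/w6z.png

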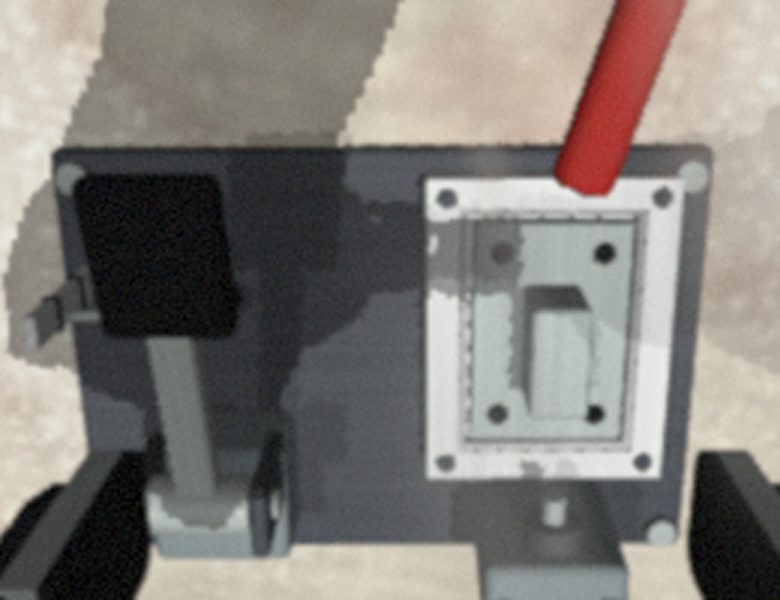

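View pics/s6z.png

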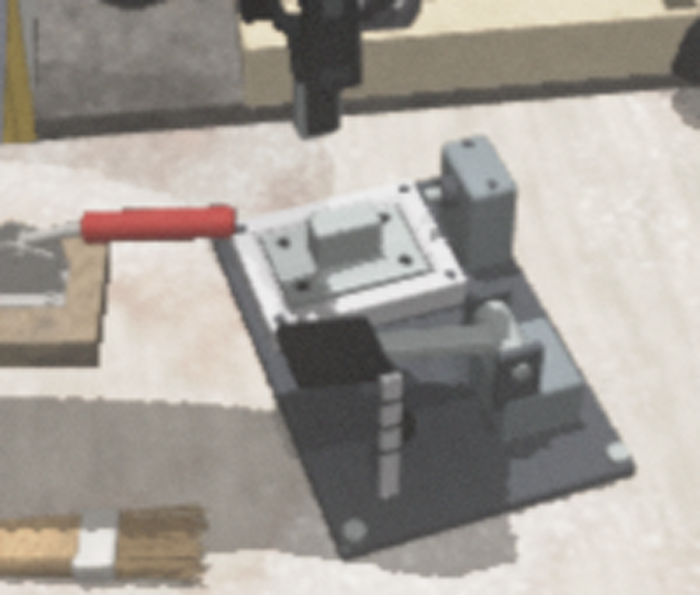

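The wrist and side views show the long plate seated flush and square, with its block upright, and the arm clear of it. Pad corners are at zoom (75,178), (220,177), (238,333) and (100,338). Now the lever: fingers shut, jaws along the lever so the index plate stays clear.

```bash
python3 - <<'E'
from h import *
f=wrist()
C=[((75,178),.1015),((220,177),.1015),((238,333),.0885),((100,338),.0885)]
W=np.array([atz(f,np.array(p)/3+[140-.33,120-.33],z) for p,z in C]);print(W.round(4).tolist());p=W.mean(0);print("pad",p.round(4))
x,y=p[:2]
grab(20)
movep([x,y,0.16],down(0.214))
s=get_state();print(s["clock"],s["position"],s["q"].round(2),s["finger_gap"],s["contact_force"])
move_l([x,y,0.115],0.1)
s=get_state();print(s["clock"],s["position"],s["contact_force"])
f=wrist();save(f,"w7")
t=grab_frame("side");cv2.imwrite("pics/s7z.png",cv2.resize(t["img"][200:370,190:390,::-1],None,fx=3.5,fy=3.5,interpolation=cv2.INTER_CUBIC))
E
```

```text
[[0.5714, -0.1372, 0.1015], [0.5631, -0.1004, 0.1015], [0.6105, -0.0906, 0.0885], [0.6206, -0.1294, 0.0885]]
pad [ 0.5914 -0.1144  0.095 ]
17.6833 [ 0.59143663 -0.11426297  0.16011874] [-0.31  0.47 -0.16  0.94  0.    1.04] -0.0008768586458590595 [-0.08494416 -0.14985925  0.25892327]
18.2833 [ 0.59155082 -0.11436511  0.11515389] [-0.00954263  0.09912214 -0.38644073]
```

View pics/w7.png

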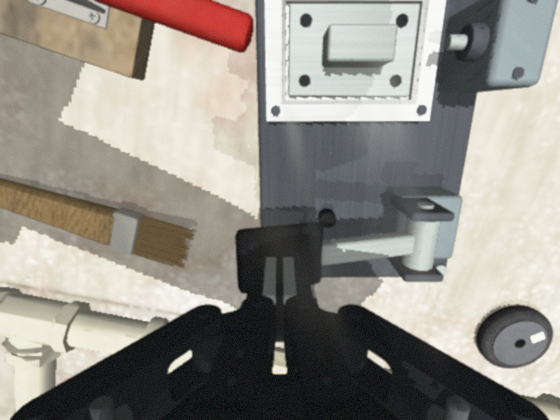

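View pics/s7z.png

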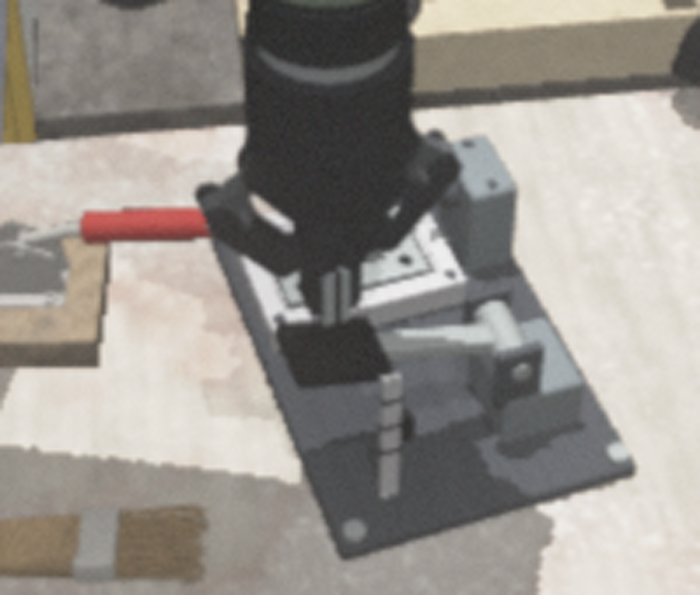

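The shut fingers hover centred over the pad. The pad spans columns 238–322 with the TCP projecting to about 279, and the gripper's linkages clear the index plate. Pressing in steps.

```bash
python3 - <<'E'
from h import *
x,y=0.5914,-0.1144
for z in(.1,.09,.08,.074,.071):
    h=move_l([x,y,z],0.04,until_force=16)
    s=get_state();print(h,round(s["clock"],2),s["position"].round(4),s["contact_force"].round(2),s["wrist_torque"].round(2))
    if h:break
sleep(.3);s=get_state();print(round(s["clock"],2),s["position"].round(4),s["contact_force"].round(2))
f=wrist();save(f,"w8")
t=grab_frame("side");cv2.imwrite("pics/s8z.png",cv2.resize(t["img"][250:350,250:370,::-1],None,fx=6,fy=6,interpolation=cv2.INTER_CUBIC))
print([(d["centre"],d["score"],proj(t,[x,y,.071]).round(1)) for d in tip_of("side","lever_pad")])
E
```

```text
False 18.91 [ 0.5912 -0.1143  0.0997] [ 0.1  -0.48  1.63] [ 0.02  0.04 -0.01]
False 19.31 [ 0.5917 -0.1147  0.0901] [ 0.92 -1.08  2.23] [-0.27 -0.05 -0.01]
False 19.71 [ 0.5913 -0.1147  0.0799] [-0.35 -1.63  4.62] [-0.45  0.22  0.02]
False 20.01 [ 0.5915 -0.1146  0.0742] [-1.42 -2.31  5.29] [-0.49  0.31  0.03]
False 20.26 [ 0.5914 -0.1146  0.0714] [-1.55 -1.05  5.73] [-0.44  0.38 -0.03]
20.56 [ 0.5914 -0.1146  0.0715] [-0.93 -2.1   5.73]
[([286.8, 306.3], 0.96, array([284.6, 305.5]))]
```

View pics/w8.png

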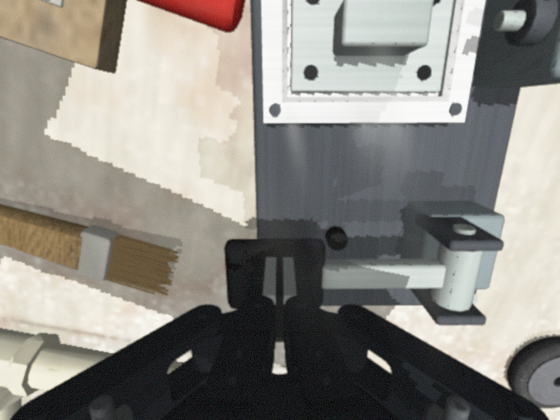

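View pics/s8z.png

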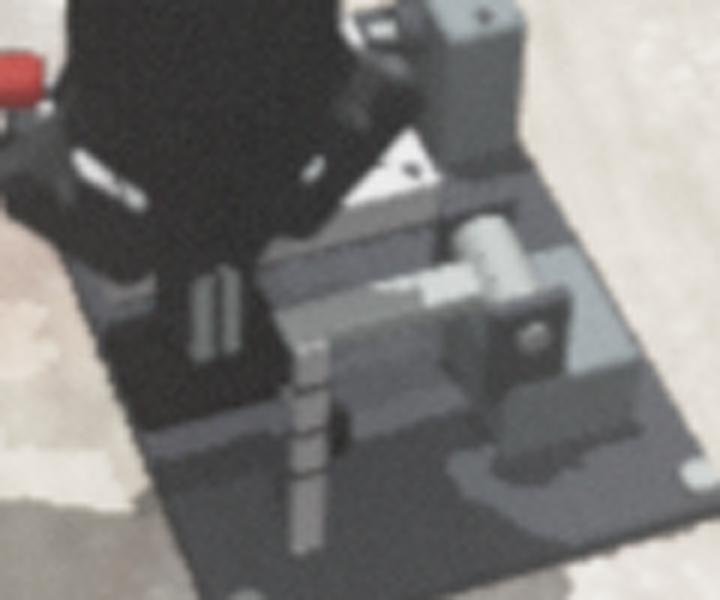

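```bash
python3 - <<'E'
from h import *
x,y=0.5914,-0.1144
move_l([x,y,0.0706],0.02,until_force=16)
sleep(2.6)
s=get_state();print(round(s["clock"],2),s["position"].round(4),s["contact_force"].round(2),s["joint_velocities"].round(3))
t=grab_frame("side")
print("side lever_pad",tip_of("side","lever_pad")[:1],"proj rest/half/stop",[proj(t,[x,y,z]).round(1).tolist() for z in(.095,.071,.047)])
# arm upper edge in side image vs. station x direction at same place
d=np.array([np.cos(.214),np.sin(.214),0])
def pr(a):
    v=np.array([np.cos(a)*d[0],np.cos(a)*d[1],-np.sin(a)])  # towards pivot, falling by a when raised
    p=np.array([x,y,.071])+.05*d;e=proj(t,p+.02*v)-proj(t,p-.02*v);return np.degrees(np.arctan2(e[1],e[0])).round(1)
print("expected image slope of arm at rest/half/stop",pr(.25),pr(0),pr(-.25))
cv2.imwrite("pics/s9z.png",cv2.resize(t["img"][285:335,265:345,::-1],None,fx=9,fy=9,interpolation=cv2.INTER_CUBIC))
print("long_plate",[(d_["centre"],d_["score"]) for d_ in tip_of("side","long_plate")])
E
```

```text
23.56 [ 0.5915 -0.1146  0.0711] [-1.53 -2.05  5.88] [ 0.001  0.    -0.     0.     0.001  0.   ]
side lever_pad [{'centre': [285.7, 306.7], 'score': 0.77}] proj rest/half/stop [[284.5, 296.4], [284.6, 305.5], [284.7, 314.3]]
expected image slope of arm at rest/half/stop -4.9 -15.0 -24.1
long_plate []
```

View pics/s9z.png

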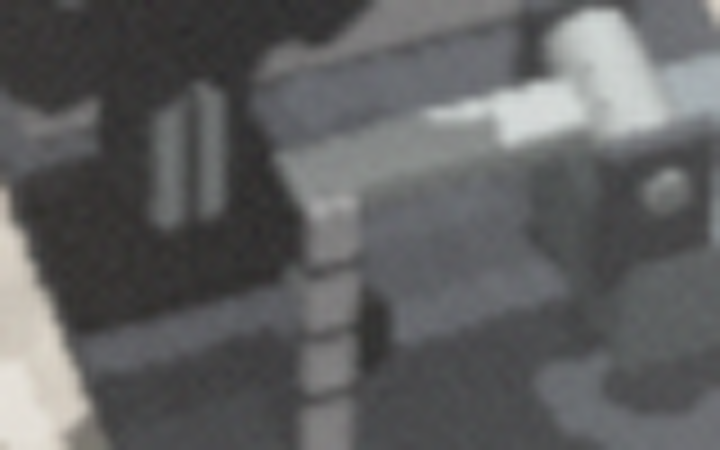

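The arm's upper edge runs from (275,155) to (555,80), an image slope of −15.0°. That matches the −15.0° predicted for a level lever. The pad has been held for over 3 s at z 0.071 with 5.9 N, so I'm signing off.

```bash
python3 - <<'E'
from h import *
s=get_state();print(round(s["clock"],2),s["position"].round(4),s["contact_force"].round(2))
print(sign_off())
E
```

```text
23.71 [ 0.5915 -0.1146  0.0711] [-1.24 -2.39  6.75]
the job is handed in; nothing more can be done
None
```

The long plate is in the station's pocket and released, and I handed the job in with the shut fingers holding the run lever half-way down. The clock read 23.7 s of the 61 s allowed. `sign_off()` gives no verdict, so these are my own last checks:

- **Plate:** Contact came at TCP z 0.0325, against 0.0323 expected for a fully seated plate. After release, the wrist and side pictures showed it flush and square with even gaps. A later wrist picture, taken while pressing, showed it still in place.
- **Lever:** I held it at half-way for about 3 s before handing in. The fingertips were at z 0.0711 (71 mm is half-way). The upward force was 5.9 N, then 6.8 N in the last reading (about 6 N expected). In the side picture the lever arm sloped −15.0°, exactly the level prediction.
- **Lower stop:** I pressed down in small steps and never went below the half-way height, so the station was not tripped.
- **Square plate:** I did not touch it.

Two checks did not fully agree:

- **Plate detector:** In the last side picture it did not report the long plate, which the gripper was probably hiding.
- **Pad detector:** It put the lever pad about 1 pixel (roughly 3 mm) lower than predicted. That is close to the 2 mm calibration error.

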